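# Unstack the bench supplies into their holders

## Robot

A 6-joint arm with a two-finger parallel gripper is mounted at the origin on a cart in front of the work surface, level with it; the furniture and walls round the work are solid. World frame = base frame: x ahead of the robot, y to its left, z up, the work surface at z = 0. Lengths are in mm, angles in rad, forces in N, time in s.
With the tool pointing down it reaches from about 350 to 725 mm from the base axis. Payload 6 kg.
Tool frame: the origin (TCP) lies where the fingers leave the gripper's body, on its centre line; the fingertips stand 73 mm ahead of it and the grasp point (between the pads) lies 54 mm ahead of it; z points along the fingers, y is the line along which they close (so a half turn about z gives the same grasp; the last joint's range is limited). The gripper opens to 85 mm and grips with 20 to 120 N. Pads are 22 mm wide; open, the fingers measure 114 mm over their backs; the gripper's body (76 mm by 85 mm) begins 54 mm behind the grasp point. The pads swing forward as they close: fully open they stand 13 mm farther back than shut.
Start: joints at [1.645, 0.04, 0.085, 0, -1.615, -0.334], TCP at [154.106, 579.856, 303.861] pointing down, gripper open.
Joint ranges: [-2.56, 2.56], [-1.29, 2.01], [-1.08, 1.49], [-3.29, 1.98], [-2.81, -0.18], [-2.99, 2.99]. Speed limits (rad/s): [2.57, 2.57, 3.01, 3.14, 3.14, 3.14].

## Interface

Orientations are given as a unit quaternion [x, y, z, w].
In Python, from bench import * gives the robot as it stands.
- The arm moves only by the tool play_rows, never from a script. Its argument "commands" is a list of rows, each an object of numbers: "x", "y", "z": the shift along the tool's x, y, z in mm; "roll": the turn about the tool's z in rad. A call has 1 to 10 rows; each row is the pose to reach, as a shift and turn from the pose commanded when the call began, along the tool's axes at that moment; what a row does not reach only later rows make up. A row lasts 1/8 s, in which the tool goes at most 62.5 mm and 10.7 degrees, less where a joint would pass 70% of its speed; a pose out of reach is approached as far as the arm can. A call with a gripper value outside its range is refused whole. "grip" is the finger opening in mm, from 0 to 85.4, set as the call begins (left out, the last holds). The fingers move at their own pace and stop on an object; "grip_force" is the grip in N (left out, the last holds). Time passes only in rows, so rows that repeat a pose let the fingers close. It gives the time, the measured TCP pose, the force, the opening and the grip force at its end, in the units of the state.
- state(): the state, without advancing time (a new reading comes with each control period).
- snapshot(name): name is "scene" or "top"; returns the picture (480x640x3 uint8, red, green, blue); there is no depth.
- camera_params(name): a dict with "fov_y" (degrees; the focal length in pixels is half the picture's height over the tangent of half this angle, whatever the lens; pixels are square), "cx", "cy" (the principal point, pixels), "k1" (the pictures are not rectified: a ray, as slopes to the right and down, at radius r is drawn at 1 + k1 r^2 times it, then the intrinsics apply), "rvec" (rotation vector, rad) and "tvec" (3), from world to camera coordinates, as OpenCV has them. Camera axes: x right, y down, z forward; pixel columns grow to the right and rows downward; lengths in mm; the calibration is good to about 2 mm. A picture is of the moment at which its call begins. camera_params takes no time and is no camera call.
- finish_job(): hands the job in; it is judged then, once.
Trained networks look in the newest picture that a camera, given by its name, has taken for a name from the list of things; names that differ only in an ending like _2 or _b are one class to them, and where a whole thing is asked for, a point or a joint stands for the part that bears it (a point fixed in the world has none). Each returns a list of dicts, best first, with "p" (0 to 1); they miss things now and then, are a little off and sometimes report something else, mostly with a low value. They report only what shows in the picture. A call takes as long as a camera call.
- regions_of(query, camera): "mask" (480x640 bool, what is visible of it) and "extent" ([centre column, centre row, width, height] in pixels, round what is visible of it).
The state is a dict: "time": time; "joints": joint angles; "qd": joint speeds; "effort": joint torques, N m; "tcp_pos": TCP position; "orientation": TCP orientation; "wrist_force": force on the tool from outside, world axes, zero at the start; "wrist_torque": the same for the moment, N m; "gripper_width": finger opening in mm; "finger_force": force on a finger pad.
Only numpy, scipy, OpenCV 4.12 (cv2) and the standard library are available. Lean on these libraries where they do the work, as an engineer would, in place of code of your own. Each camera call takes 0.05 s, during which the arm holds its last target. There are 200 camera calls.

## Task

Two stacks of supplies stand on the bench: a slide case on a cube-shaped carton, and a small bottle on a tall carton. Take them apart one thing at a time, top things first, and set each gently and upright inside its own metal holder: the bottle in the round dish, the slide case flat and lengthwise in the oblong tray, the cube carton in the shallow square tray, the tall carton in the deep square holder. Do not drop or tip anything over, and leave all four resting flat on the floors of their holders.

Things in the scene. Friction and masses are not known exactly. Their poses are not given: they have to be found in the camera images.
- small_bottle_centre (a point): Small white screw-cap bottle with a yellow-orange cap, 35 mm across and 60 mm tall (the cap, 26 mm across, is the top 10 mm); at the start it stands on top of the tall carton. The point is its centre, 30 mm above its underside. Its z axis points up.
- slide_case_centre (a point): Flat light-blue plastic slide case, closed, 34 mm wide (its x), 82 mm long (its y), 20 mm thick; at the start it lies flat on top of the cube carton and overhangs it at both ends. The point is its centre, 10 mm above its underside. Its z axis points up.
- cube_carton_centre (a point): Yellow and white nearly cubic carton, 62 x 63 mm and 74 mm tall, sides along its x and y, standing on the table under the slide case. The point is its centre, 37 mm above its underside. Its z axis points up.
- tall_carton_centre (a point): Tall white and orange carton, 52 x 53 mm and 110 mm tall, sides along its x and y, standing on the table under the bottle. The point is its centre, 55 mm above its underside. Its z axis points up.
- round_dish_floor (a point): Fixed shallow round dark metal dish, 66 mm across outside, 9 mm high, flat floor 52 mm across: the bottle's place. The point is the middle of its inner floor, 3 mm above the table. Its z axis points up.
- long_tray_floor (a point): Fixed shallow oblong dark metal tray, inside 56 mm (its x) by 102 mm (its y), 3 mm walls, 9 mm high: the slide case's place. The point is the middle of its inner floor, 3 mm above the table. Its z axis points up.
- square_tray_floor (a point): Fixed shallow square dark metal tray, inside 82 x 82 mm (sides along its x and y), 3 mm walls, 9 mm high: the cube carton's place. The point is the middle of its inner floor, 3 mm above the table. Its z axis points up.
- deep_holder_floor (a point): Fixed deep square dark metal holder, open at the top, inside 70 x 70 mm (sides along its x and y), 3 mm walls, 35 mm high: the tall carton's place. The point is the middle of its inner floor, 3 mm above the table. Its z axis points up.

How it is judged:
By the outcome, as a careful person would: the job done as asked, in the order asked, and still so for the second after the job is handed in, with the robot touching nothing.
It also fails if it takes over 99 s, if anything falls off the work surface, if the arm or the gripper's body presses on something with over 40 N, if the wrist force passes 120 N, or if a joint passes its speed limit or range.

## Working session

There is one attempt and no reset: what is moved stays moved. The work goes in short steps, Python scripts to look and compute and a tool call to move; the robot and the scene stay as the last step left them, time stands still between calls to the robot, and variables do not carry over. Pictures are saved under pics/ and viewed, at most 14 in all, crops included, and the job is handed in when it is done.

Besides the shell and the picture viewer there is one more tool, called after "Request:" by a JSON object that holds its "method" and its "body". play_rows: Moves the arm, as the interface text tells. Its arguments: {"type":"object","properties":{"commands":{"type":"array"},"grip":{"type":"number"},"grip_force":{"type":"number"}},"required":["commands"]}

```bash
mkdir -p pics; python3 - <<'E'
from bench import *
import cv2
for n in("scene","top"):
    p=snapshot(n); cv2.imwrite(f"pics/{n}0.png",p[:,:,::-1]); print(n,camera_params(n))
s=state(); print({k:s[k] for k in("time","tcp_pos","orientation","gripper_width")})
E
```

```text
scene {'fov_y': 43.479019972410995, 'cx': 310.7145947257418, 'cy': 238.40583391791463, 'k1': 0.06703140558467899, 'rvec': array([ 1.10641631,  2.25241009, -1.07656682]), 'tvec': array([ 295.08693125, -173.02227889, 1966.87145887])}
top {'fov_y': 57.746945204722614, 'cx': 325.6645547267799, 'cy': 232.98059063207964, 'k1': -0.10171096392948319, 'rvec': array([ 2.16545441, -2.13547428,  0.16226244]), 'tvec': array([ -11.48632315,  537.20610101, 1218.37358981])}
{'time': 0.1, 'tcp_pos': array([154.01840864, 579.70640723, 302.97117332]), 'orientation': array([ 9.91575216e-01, -1.29529703e-01, -4.63311119e-05,  8.03100492e-04]), 'gripper_width': 85.40874948766131}
```

View pics/scene0.png

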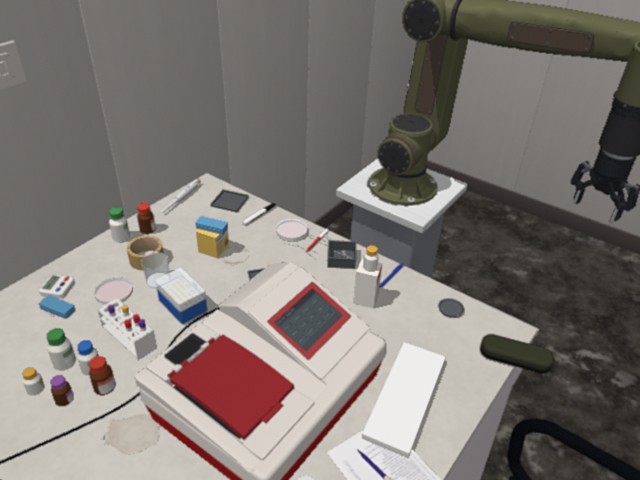

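View pics/top0.png

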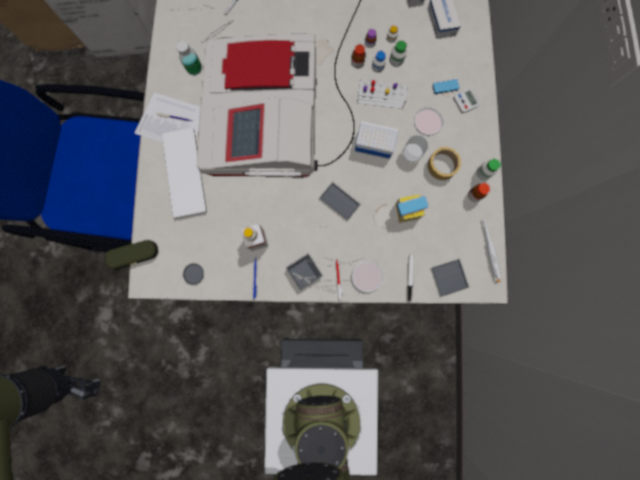

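The top view shows the bottle stack at (253,236), the case on the cube at (412,207), the oblong tray at (339,201), the deep holder at (304,272), the round dish at (193,273) and the square tray at (450,278). I'll fit known-size silhouettes to the masks.

```bash
cat > h.py <<'E'
from bench import *
import numpy as np, cv2
from scipy.optimize import minimize
def proj(n,P):
    c=camera_params(n); R,_=cv2.Rodrigues(c["rvec"]); q=np.asarray(P)@R.T+c["tvec"]
    s=q[:,:2]/q[:,2:]; r2=(s**2).sum(1,keepdims=True); f=240/np.tan(np.radians(c["fov_y"]/2))
    return s*(1+c["k1"]*r2)*f+[c["cx"],c["cy"]]
def pix2w(n,uv,z):
    c=camera_params(n)
    g=lambda p:((proj(n,[[p[0],p[1],z]])[0]-uv)**2).sum()
    return minimize(g,[450,0],method="Nelder-Mead",options=dict(xatol=.05,fatol=1e-4)).x
def box(x,y,a,z0,z1,w,l,round_=False):
    if round_:
        t=np.linspace(0,2*np.pi,40); b=np.c_[np.cos(t),np.sin(t)]*w/2
    else: b=np.array([[1,1],[1,-1],[-1,-1],[-1,1]])*[w/2,l/2]
    c,s=np.cos(a),np.sin(a); b=b@np.array([[c,s],[-s,c]])+[x,y]
    return np.r_[np.c_[b,np.full(len(b),z0)],np.c_[b,np.full(len(b),z1)]]
S=8
def sil(n,P,off,sz):
    uv=(proj(n,P)-off+.5)*S-.5
    h=cv2.convexHull(np.round(uv*16).astype(np.int32)); m=np.zeros((sz*S,sz*S),np.uint8)
    cv2.fillConvexPoly(m,h,1,shift=4); return m
def fit(masks,dims,z0,rnd=False,occ=None,x0=None):
    """masks {cam:mask}; dims w,l,h; occ=list of point sets hiding it"""
    sz=80; items=[]
    for n,m in masks.items():
        r,c=np.nonzero(m); off=np.array([int(c.mean())-40,int(r.mean())-40])
        mm=np.pad(m.astype(np.float32),100)[off[1]+100:off[1]+180,off[0]+100:off[0]+180]
        o=np.zeros((sz*S,sz*S),np.uint8)
        for P in occ or []: o|=sil(n,P,off,sz)
        items.append((n,off,cv2.GaussianBlur(mm,(0,0),.7),o))
    w,l,h=dims
    def cost(p):
        e=0
        for n,off,mm,o in items:
            q=sil(n,box(*p,z0,z0+h,w,l,rnd),off,sz)&(1-o)
            q=cv2.GaussianBlur(cv2.resize(q.astype(np.float32),(sz,sz),interpolation=cv2.INTER_AREA),(0,0),.7)
            e+=((q-mm)**2).sum()/max(mm.sum(),1)
        return e
    if x0 is None:
        n="top" if "top" in masks else "scene"; r,c=np.nonzero(masks[n]); x0=pix2w(n,np.array([c.mean(),r.mean()]),z0+h/2)
    res=[]
    for a in ([0] if rnd else np.arange(-1.4,1.6,.35)):
        s=np.array([*x0,a]); sim=np.array([s,s+[8,0,0],s+[0,8,0],s+[0,0,.15]])
        res.append(minimize(cost,s,method="Nelder-Mead",options=dict(initial_simplex=sim,maxiter=150,xatol=.02,fatol=1e-5)))
    b=min(res,key=lambda r:r.fun); return b.x,b.fun
def look(query,cam):
    d=regions_of(query,cam); return d[0] if d else None
E
cat > m.py <<'E'
from h import *
import pickle
for n in("scene","top"): snapshot(n)
M={}
for q in"small_bottle_centre slide_case_centre cube_carton_centre tall_carton_centre round_dish_floor long_tray_floor square_tray_floor deep_holder_floor".split():
    M[q]={}
    for n in("top","scene"):
        d=regions_of(q,n); print(q,n,[(round(e["p"],2),np.round(e["extent"]).tolist(),int(e["mask"].sum())) for e in d[:2]])
        if d: M[q][n]=d[0]["mask"]
pickle.dump(M,open("M.pkl","wb"))
E
python3 m.py
```

```text
small_bottle_centre top [(0.69, [249.0, 236.0, 16.0, 16.0], 173)]
small_bottle_centre scene [(0.7, [369.0, 258.0, 11.0, 21.0], 285), (0.59, [211.0, 224.0, 32.0, 19.0], 374)]
slide_case_centre top [(0.83, [414.0, 207.0, 32.0, 19.0], 321)]
slide_case_centre scene [(0.82, [212.0, 223.0, 33.0, 22.0], 430)]
cube_carton_centre top [(0.51, [409.0, 210.0, 30.0, 26.0], 286)]
cube_carton_centre scene [(0.62, [214.0, 244.0, 31.0, 26.0], 697)]
tall_carton_centre top [(0.9, [255.0, 237.0, 29.0, 26.0], 356)]
tall_carton_centre scene [(0.94, [364.0, 284.0, 31.0, 49.0], 955)]
round_dish_floor top [(0.78, [194.0, 272.0, 23.0, 19.0], 375), (0.37, [410.0, 211.0, 32.0, 28.0], 309)]
round_dish_floor scene [(0.66, [454.0, 309.0, 29.0, 20.0], 429)]
long_tray_floor top [(0.89, [339.0, 201.0, 36.0, 40.0], 735)]
long_tray_floor scene [(0.42, [254.0, 276.0, 16.0, 9.0], 81)]
square_tray_floor top [(0.55, [449.0, 278.0, 39.0, 37.0], 949)]
square_tray_floor scene [(0.68, [227.0, 199.0, 33.0, 23.0], 542)]
deep_holder_floor top [(0.71, [306.0, 270.0, 37.0, 35.0], 791)]
deep_holder_floor scene [(0.81, [342.0, 254.0, 28.0, 29.0], 787), (0.62, [452.0, 309.0, 25.0, 22.0], 406)]
```

```bash
cat > f.py <<'E'
from h import *
import pickle
M=pickle.load(open("M.pkl","rb"))
g=lambda q,*c:{n:M[q][n] for n in c if n in M[q]}
R={}
def go(name,q,dims,z0,rnd=False,occ=None,sets=(("top","scene"),("top",),("scene",))):
    for i,cs in enumerate(sets):
        x,f=fit(g(q,*cs),dims,z0,rnd,occ)
        print(name,cs,np.round(x,2).tolist(),round(f,3))
        if i==0:R[name]=(x,z0,dims,rnd)
    return box(*R[name][0],z0,z0+dims[2],dims[0],dims[1],rnd)
b=go("bottle","small_bottle_centre",(33,33,60),110,True)
c=go("case","slide_case_centre",(34,82,20),74)
go("cube","cube_carton_centre",(62,63,74),0,occ=[c])
go("tall","tall_carton_centre",(52,53,110),0,occ=[b])
go("dish","round_dish_floor",(66,66,9),0,True)
go("long","long_tray_floor",(62,108,9),0,sets=(("top",),))
go("sq","square_tray_floor",(88,88,9),0)
go("deep","deep_holder_floor",(76,76,35),0)
pickle.dump(R,open("R.pkl","wb"))
im={n:cv2.imread(f"pics/{n}0.png") for n in("top","scene")}
k=3
cr={"top":(170,165,310,140),"scene":(180,180,300,150)}
out=[]
for n in im:
    x,y,w,h=cr[n]; p=cv2.resize(im[n][y:y+h,x:x+w],(780,int(h*780/w)),interpolation=cv2.INTER_CUBIC); k=780/w
    for nm,(v,z0,d,r) in R.items():
        P=box(*v,z0,z0+d[2],d[0],d[1],r); uv=((proj(n,P)-[x,y]+.5)*k)
        m=len(P)//2
        for a in(uv[:m],uv[m:]): cv2.polylines(p,[np.int32(a)],True,(0,255,0) if a is not uv[:m] else (0,0,255),1)
    cv2.imwrite(f"pics/ov_{n}.png",p)
E
python3 f.py
```

```text
bottle ('top', 'scene') [518.18, 199.27, 0.16] 0.195
bottle ('top',) [517.81, 199.5, 0.03] 0.042
bottle ('scene',) [522.16, 201.24, 0.18] 0.133
case ('top', 'scene') [613.64, -248.01, 0.36] 0.108Traceback (most recent call last):
  File "f.py", line 13, in <module>
    c=go("case","slide_case_centre",(34,82,20),74)
  File "f.py", line 8, in go
    x,f=fit(g(q,*cs),dims,z0,rnd,occ)
        ~~~^^^^^^^^^^^^^^^^^^^^^^^^^^
  File "h.py", line 41, in fit
    n="top" if "top" in masks else "scene"; r,c=np.nonzero(masks[n]); x0=pix2w(n,np.array([c.mean(),r.mean()]),z0+h/2)
                                                                         ~~~~~^^^^^^^^^^^^^^^^^^^^^^^^^^^^^^^^^^^^^^^^
  File "h.py", line 11, in pix2w
    return minimize(g,[450,0],method="Nelder-Mead",options=dict(xatol=.05,fatol=1e-4)).x
           ~~~~~~~~^^^^^^^^^^^^^^^^^^^^^^^^^^^^^^^^^^^^^^^^^^^^^^^^^^^^^^^^^^^^^^^^^^^
    res = _minimize_neldermead(fun, x0, args, callback, bounds=bounds,
                               **options)
    fxr = func(xr)
    fx = function(np.copy(x), *(wrapper_args + args))
  File "h.py", line 10, in <lambda>
    g=lambda p:((proj(n,[[p[0],p[1],z]])[0]-uv)**2).sum()
                 ~~~~^^^^^^^^^^^^^^^^^^^
  File "h.py", line 5, in proj
    c=camera_params(n); R,_=cv2.Rodrigues(c["rvec"]); q=np.asarray(P)@R.T+c["tvec"]
ValueError: time passes only in moves, steps and waits
```

```bash
python3 - <<'E'
from bench import *
import pickle
pickle.dump({n:camera_params(n) for n in("top","scene")},open("C.pkl","wb")); print(state()["time"])
E
sed -i 's/^from bench import \*/from bench import *\nimport pickle\nCP=pickle.load(open("C.pkl","rb"))/; s/camera_params(n)/CP[n]/' h.py; sed -i 's/(33,33,60)/(35,35,60)/' f.py; time python3 f.py
```

```text
1.0
bottle ('top', 'scene') [518.45, 199.5, 0.03] 0.282
bottle ('top',) [517.5, 198.9, -0.11] 0.072
bottle ('scene',) [522.24, 201.24, -0.01] 0.196
case ('top', 'scene') [613.64, -248.01, 0.36] 0.108
case ('top',) [612.67, -248.68, 0.38] 0.08
case ('scene',) [615.32, -246.8, 0.32] 0.009
cube ('top', 'scene') [613.06, -249.23, -1.42] 0.101
cube ('top',) [613.08, -249.06, -1.43] 0.084
cube ('scene',) [612.94, -249.37, -1.3] 0.011
tall ('top', 'scene') [519.78, 198.71, 0.28] 0.093
tall ('top',) [519.61, 198.5, 0.24] 0.065
tall ('scene',) [521.66, 199.65, -1.27] 0.019
dish ('top', 'scene') [415.23, 385.4, 0.12] 0.04
dish ('top',) [415.83, 385.4, 0.01] 0.023
dish ('scene',) [414.77, 385.3, 0.11] 0.014
long ('top',) [641.07, -44.94, -0.68] 0.008
sq ('top', 'scene') [416.72, -372.48, 0.31] 0.048
sq ('top',) [414.99, -373.47, 0.32] 0.016
sq ('scene',) [419.5, -370.84, 0.33] 0.01
deep ('top', 'scene') [428.53, 57.74, 0.57] 0.032
deep ('top',) [428.03, 58.6, 0.59] 0.027
deep ('scene',) [428.74, 57.52, 2.15] 0.004
real	0m18.370s
user	0m18.671s
sys	0m0.339s
```

View pics/ov_top.png

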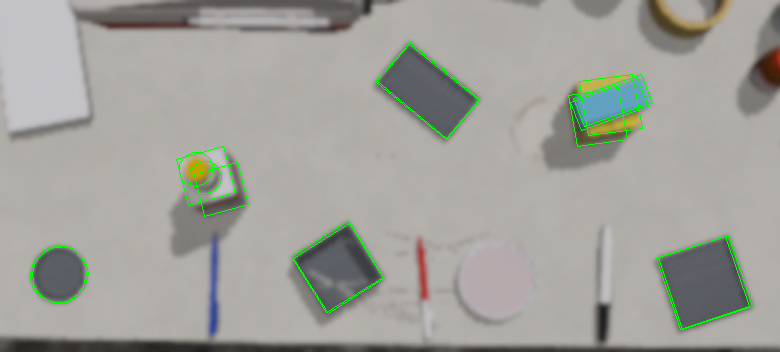

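View pics/ov_scene.png

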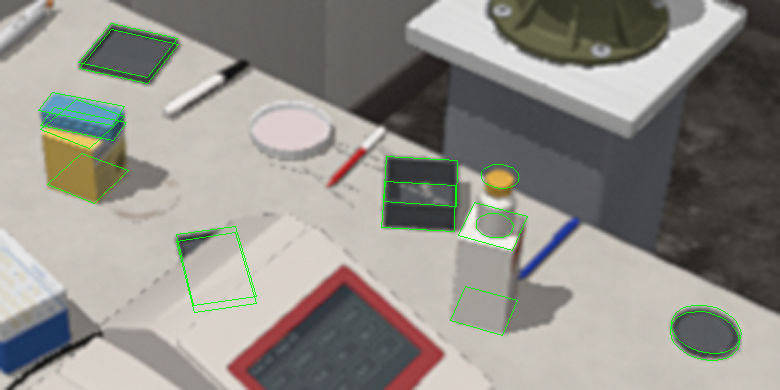

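The overlays match: each outline sits on its object, both stacks and all four holders, in both views. Next is a planning helper, starting with the bottle.

```bash
cat > p.py <<'E'
# usage: p.py x y tcpz finger_axis_angle|- ; prints shift from the measured pose
import sys
from h import *
s=state(); q=s["orientation"]; x,y,z=s["tcp_pos"]
phi=np.arctan2(2*(q[0]*q[1]+q[2]*q[3]),1-2*(q[1]**2+q[2]**2))
X,Y,Z=map(float,sys.argv[1:4]); d=np.array([X-x,Y-y])
print("t",round(s["time"],2),"tcp",np.round([x,y,z],1),"phi",round(phi,3),"tilt",np.round(1-2*(q[0]**2+q[1]**2),4),"w",round(s["gripper_width"],1),"F",np.round(s["wrist_force"],1),"j6",round(s["joints"][5],2))
print("shift x %.1f y %.1f z %.1f"%(d@[np.cos(phi),np.sin(phi)],d@[np.sin(phi),-np.cos(phi)],z-Z))
if sys.argv[4]!="-":
    r=phi-(float(sys.argv[4])+np.pi/2); print("roll %.3f"%((r+np.pi/2)%np.pi-np.pi/2))
E
python3 p.py 519 199.5 201 -
```

```text
t 1.0 tcp [154.1 579.9 303.9] phi -0.26 tilt -1.0 w 85.1 F [0.2 0.6 0.8] j6 -0.33
shift x 450.4 y 273.9 z 102.9
```

Request:
{"method": "play_rows", "body": {"commands": [{"x": 40, "y": 24}, {"x": 85, "y": 52}, {"x": 130, "y": 79}, {"x": 175, "y": 106}, {"x": 220, "y": 134}, {"x": 265, "y": 161}, {"x": 310, "y": 188}, {"x": 355, "y": 216}, {"x": 400, "y": 243}, {"x": 430, "y": 261}], "grip": 70}}

```text
invalid input at $.commands[0]: expected keys x, y, z, roll
```

Request:
{"method": "play_rows", "body": {"commands": [{"x": 14, "y": 9}, {"x": 20, "y": 13}, {"x": 20, "y": 13}, {"x": 20, "y": 13}]}}

```text
invalid input at $.commands[0]: expected keys x, y, z, roll
```

```bash
python3 p.py 519 199.5 201 -; python3 - <<'E'
from bench import *
import cv2
p=snapshot("scene"); cv2.imwrite("pics/a.png",cv2.resize(p[80:330,300:460,::-1],None,fx=2.4,fy=2.4,interpolation=2))
E
```

```text
t 1.0 tcp [154.1 579.9 303.9] phi -0.26 tilt -1.0 w 85.1 F [0.2 0.6 0.8] j6 -0.33
shift x 450.4 y 273.9 z 102.9
```

View pics/a.png

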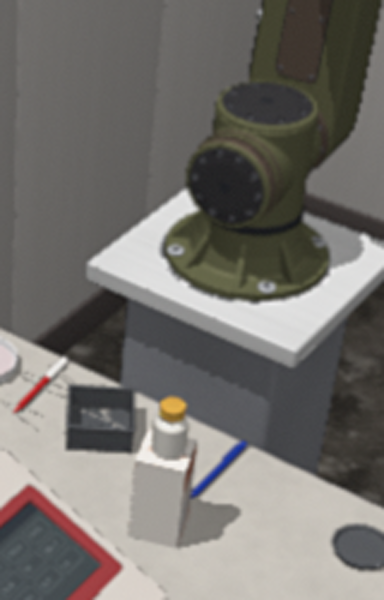

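The calls were refused because every row needs all four keys, so nothing moved. The picture shows the scene unchanged: the bottle (172,410 in the crop) on the tall carton.

Request:
{"method": "play_rows", "body": {"commands": [{"x": 40, "y": 24, "z": 0, "roll": 0}, {"x": 85, "y": 52, "z": 0, "roll": 0}, {"x": 130, "y": 79, "z": 0, "roll": 0}, {"x": 175, "y": 106, "z": 0, "roll": 0}, {"x": 220, "y": 134, "z": 0, "roll": 0}, {"x": 265, "y": 161, "z": 0, "roll": 0}, {"x": 310, "y": 188, "z": 0, "roll": 0}, {"x": 355, "y": 216, "z": 0, "roll": 0}, {"x": 400, "y": 243, "z": 0, "roll": 0}, {"x": 430, "y": 261, "z": 0, "roll": 0}], "grip": 70}}

```text
time: 2.3
tcp_pos: [503.8, 215.3, 304.0]
orientation: [0.991, -0.13, 0.0, 0.0]
wrist_force: [0.0, 0.5, 0.1]
gripper_width: 70.1
finger_force: 0.0
```

Request:
{"method": "play_rows", "body": {"commands": [{"x": 14, "y": 9, "z": 0, "roll": 0}, {"x": 20, "y": 13, "z": 0, "roll": 0}, {"x": 20, "y": 13, "z": 0, "roll": 0}, {"x": 20, "y": 13, "z": 0, "roll": 0}]}}

```text
time: 2.8
tcp_pos: [518.1, 200.2, 304.1]
orientation: [0.992, -0.129, 0.0, -0.0]
wrist_force: [0.2, 0.6, 0.1]
gripper_width: 69.9
finger_force: 0.0
```

```bash
python3 p.py 519 199.5 201 -; python3 - <<'E'
from bench import *
import cv2
p=snapshot("scene"); cv2.imwrite("pics/b.png",cv2.resize(p[100:330,260:460,::-1],None,fx=2.4,fy=2.4,interpolation=2))
E
```

```text
t 2.8 tcp [518.1 200.2 304.1] phi -0.259 tilt -1.0 w 69.9 F [0.2 0.6 0.1] j6 0.58
shift x 1.0 y 0.5 z 103.1
```

View pics/b.png

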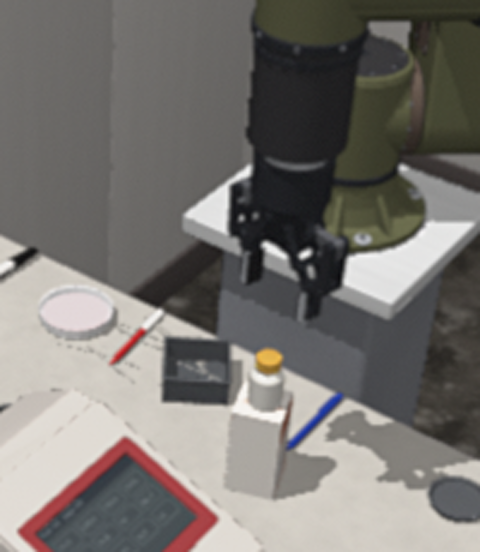

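The fingers straddle the bottle's line: the tips are at about (250,280) and (308,315), with the cap at (268,360). I'll descend and grip.

Request:
{"method": "play_rows", "body": {"commands": [{"x": 1, "y": 0.5, "z": 25, "roll": 0}, {"x": 1, "y": 0.5, "z": 50, "roll": 0}, {"x": 1, "y": 0.5, "z": 75, "roll": 0}, {"x": 1, "y": 0.5, "z": 95, "roll": 0}, {"x": 1, "y": 0.5, "z": 103, "roll": 0}, {"x": 1, "y": 0.5, "z": 103, "roll": 0}]}}

```text
time: 3.6
tcp_pos: [519.4, 198.8, 200.9]
orientation: [0.992, -0.129, 0.0, 0.0]
wrist_force: [-0.3, -0.1, -0.5]
gripper_width: 70.3
finger_force: 0.0
```

Request:
{"method": "play_rows", "body": {"commands": [{"x": 0, "y": 0, "z": 0, "roll": 0}, {"x": 0, "y": 0, "z": 0, "roll": 0}, {"x": 0, "y": 0, "z": 0, "roll": 0}, {"x": 0, "y": 0, "z": 0, "roll": 0}, {"x": 0, "y": 0, "z": 0, "roll": 0}, {"x": 0, "y": 0, "z": 0, "roll": 0}], "grip": 28, "grip_force": 30}}

```text
time: 4.35
tcp_pos: [519.8, 198.8, 202.0]
orientation: [0.992, -0.129, 0.001, -0.0]
wrist_force: [-0.7, -0.3, 6.2]
gripper_width: 33.5
finger_force: 30.4
```

Request:
{"method": "play_rows", "body": {"commands": [{"x": 0, "y": 0, "z": -5, "roll": 0}, {"x": 0, "y": 0, "z": -15, "roll": 0}, {"x": 0, "y": 0, "z": -30, "roll": 0}, {"x": 0, "y": 0, "z": -42, "roll": 0}, {"x": 0, "y": 0, "z": -50, "roll": 0}, {"x": 0, "y": 0, "z": -50, "roll": 0}]}}

```text
time: 5.1
tcp_pos: [519.6, 198.9, 251.8]
orientation: [0.992, -0.13, 0.0, -0.0]
wrist_force: [-0.0, 0.1, -1.2]
gripper_width: 33.3
finger_force: 29.9
```

```bash
python3 p.py 415.3 385.4 130 -
```

```text
t 5.1 tcp [519.6 198.9 251.8] phi -0.26 tilt -1.0 w 33.3 F [-0.   0.1 -1.2] j6 0.58
shift x -148.8 y -153.5 z 121.8
```

Request:
{"method": "play_rows", "body": {"commands": [{"x": -10, "y": -10, "z": 0, "roll": 0}, {"x": -30, "y": -31, "z": 0, "roll": 0}, {"x": -55, "y": -57, "z": 0, "roll": 0}, {"x": -80, "y": -83, "z": 5, "roll": 0}, {"x": -105, "y": -108, "z": 25, "roll": 0}, {"x": -127, "y": -131, "z": 50, "roll": 0}, {"x": -142, "y": -146, "z": 75, "roll": 0}, {"x": -149, "y": -153.5, "z": 95, "roll": 0}, {"x": -149, "y": -153.5, "z": 115, "roll": 0}, {"x": -149, "y": -153.5, "z": 122, "roll": 0}]}}

```text
time: 6.35
tcp_pos: [414.8, 384.4, 127.2]
orientation: [0.992, -0.13, -0.0, 0.001]
wrist_force: [0.3, 0.3, -0.9]
gripper_width: 33.1
finger_force: 29.9
```

Request:
{"method": "play_rows", "body": {"commands": [{"x": 0, "y": 0, "z": 0, "roll": 0}, {"x": 0, "y": 0, "z": 0, "roll": 0}]}}

```text
time: 6.6
tcp_pos: [415.5, 385.3, 130.0]
orientation: [0.992, -0.13, 0.001, -0.001]
wrist_force: [0.5, 1.1, -0.3]
gripper_width: 33.0
finger_force: 29.9
```

```bash
python3 p.py 415.3 385.4 94 -
```

```text
t 6.6 tcp [415.5 385.3 130. ] phi -0.26 tilt -1.0 w 33.0 F [ 0.5  1.1 -0.3] j6 0.21
shift x -0.2 y -0.0 z 36.0
```

Request:
{"method": "play_rows", "body": {"commands": [{"x": 0, "y": 0, "z": 10, "roll": 0}, {"x": 0, "y": 0, "z": 22, "roll": 0}, {"x": 0, "y": 0, "z": 30, "roll": 0}, {"x": 0, "y": 0, "z": 33, "roll": 0}, {"x": 0, "y": 0, "z": 34, "roll": 0}, {"x": 0, "y": 0, "z": 34, "roll": 0}]}}

```text
time: 7.35
tcp_pos: [415.0, 385.5, 95.1]
orientation: [0.992, -0.13, 0.0, -0.0]
wrist_force: [-0.4, 0.0, -0.6]
gripper_width: 33.0
finger_force: 30.0
```

Request:
{"method": "play_rows", "body": {"commands": [{"x": 0, "y": 0, "z": 1, "roll": 0}, {"x": 0, "y": 0, "z": 1, "roll": 0}, {"x": 0, "y": 0, "z": 2, "roll": 0}, {"x": 0, "y": 0, "z": 2, "roll": 0}]}}

```text
time: 7.85
tcp_pos: [415.1, 385.6, 95.0]
orientation: [0.992, -0.129, 0.001, -0.0]
wrist_force: [-3.9, -2.8, 10.2]
gripper_width: 33.3
finger_force: 30.9
```

Contact with the floor at the expected height. Releasing.

Request:
{"method": "play_rows", "body": {"commands": [{"x": 0, "y": 0, "z": 0, "roll": 0}, {"x": 0, "y": 0, "z": 0, "roll": 0}, {"x": 0, "y": 0, "z": 0, "roll": 0}, {"x": 0, "y": 0, "z": 0, "roll": 0}], "grip": 65}}

```text
time: 8.35
tcp_pos: [414.9, 385.3, 92.7]
orientation: [0.992, -0.13, -0.0, 0.0]
wrist_force: [0.1, -0.7, -0.2]
gripper_width: 65.1
finger_force: 0.0
```

Request:
{"method": "play_rows", "body": {"commands": [{"x": 0, "y": 0, "z": -15, "roll": 0}, {"x": 0, "y": 0, "z": -35, "roll": 0}, {"x": 0, "y": 0, "z": -60, "roll": 0}, {"x": 0, "y": 0, "z": -85, "roll": 0}, {"x": 0, "y": 0, "z": -100, "roll": 0}, {"x": 0, "y": 0, "z": -100, "roll": 0}]}}

```text
time: 9.1
tcp_pos: [415.2, 385.7, 194.5]
orientation: [0.992, -0.13, 0.001, -0.001]
wrist_force: [-0.8, 0.8, 0.2]
gripper_width: 65.2
finger_force: 0.0
```

```bash
python3 p.py 375 300 94 - 
```

```text
t 9.1 tcp [415.2 385.7 194.5] phi -0.26 tilt -1.0 w 65.2 F [-0.8  0.8  0.2] j6 0.21
shift x -16.8 y 93.2 z 100.5
```

Probing the bare table with the fingers at 34 mm gives the real tip length for the thin case.

Request:
{"method": "play_rows", "body": {"commands": [{"x": 10, "y": 22, "z": 0, "roll": 0}, {"x": 22, "y": 50, "z": 0, "roll": 0}, {"x": 32, "y": 70, "z": 20, "roll": 0}, {"x": 36, "y": 79, "z": 50, "roll": 0}, {"x": 36, "y": 79, "z": 80, "roll": 0}, {"x": 36, "y": 79, "z": 105, "roll": 0}, {"x": 36, "y": 79, "z": 112, "roll": 0}, {"x": 36, "y": 79, "z": 114, "roll": 0}, {"x": 36, "y": 79, "z": 114, "roll": 0}], "grip": 34}}

```text
time: 10.22
tcp_pos: [429.7, 299.9, 79.8]
orientation: [0.992, -0.129, 0.0, -0.0]
wrist_force: [0.1, -0.4, -0.8]
gripper_width: 33.8
finger_force: 0.0
```

Request:
{"method": "play_rows", "body": {"commands": [{"x": 0, "y": 0, "z": 2, "roll": 0}, {"x": 0, "y": 0, "z": 4, "roll": 0}, {"x": 0, "y": 0, "z": 4, "roll": 0}]}}

```text
time: 10.6
tcp_pos: [429.3, 299.7, 74.8]
orientation: [0.992, -0.13, -0.0, 0.0]
wrist_force: [0.4, -0.3, -0.2]
gripper_width: 33.7
finger_force: 0.0
```

Request:
{"method": "play_rows", "body": {"commands": [{"x": 0, "y": 0, "z": 1, "roll": 0}, {"x": 0, "y": 0, "z": 2, "roll": 0}, {"x": 0, "y": 0, "z": 2, "roll": 0}]}}

```text
time: 10.98
tcp_pos: [429.4, 299.7, 72.8]
orientation: [0.992, -0.13, -0.0, 0.0]
wrist_force: [0.1, 0.0, -0.0]
gripper_width: 34.4
finger_force: 0.0
```

Request:
{"method": "play_rows", "body": {"commands": [{"x": 0, "y": 0, "z": 1, "roll": 0}, {"x": 0, "y": 0, "z": 2, "roll": 0}, {"x": 0, "y": 0, "z": 2, "roll": 0}]}}

```text
time: 11.35
tcp_pos: [429.5, 299.8, 71.9]
orientation: [0.992, -0.129, 0.0, 0.0]
wrist_force: [-4.3, -1.8, 6.6]
gripper_width: 34.0
finger_force: 3.3
```

Request:
{"method": "play_rows", "body": {"commands": [{"x": 0, "y": 0, "z": 1, "roll": 0}, {"x": 0, "y": 0, "z": 1.5, "roll": 0}, {"x": 0, "y": 0, "z": 1.5, "roll": 0}]}}

```text
time: 11.72
tcp_pos: [429.5, 299.9, 71.9]
orientation: [0.992, -0.129, 0.0, 0.0]
wrist_force: [-9.0, -4.2, 16.7]
gripper_width: 34.0
finger_force: 7.9
```

Tip length at 34 mm opening is 72 mm. Next, the slide case.

Request:
{"method": "play_rows", "body": {"commands": [{"x": 0, "y": 0, "z": -20, "roll": 0}, {"x": 0, "y": 0, "z": -60, "roll": 0}, {"x": 0, "y": 0, "z": -110, "roll": 0}, {"x": 0, "y": 0, "z": -150, "roll": 0}, {"x": 0, "y": 0, "z": -160, "roll": 0}, {"x": 0, "y": 0, "z": -160, "roll": 0}], "grip": 62}}

```text
time: 12.48
tcp_pos: [429.4, 299.9, 229.4]
orientation: [0.992, -0.13, 0.0, -0.0]
wrist_force: [0.1, -0.1, -0.7]
gripper_width: 62.1
finger_force: 0.0
```

```bash
python3 p.py 614 -248 156 0.36 
```

```text
t 12.47 tcp [429.4 299.9 229.4] phi -0.26 tilt -1.0 w 62.1 F [ 0.1 -0.1 -0.7] j6 0.32
shift x 319.2 y 482.0 z 73.4
roll 0.951
```

Request:
{"method": "play_rows", "body": {"commands": [{"x": 16, "y": 24, "z": 0, "roll": 0.05}, {"x": 45, "y": 68, "z": 0, "roll": 0.15}, {"x": 75, "y": 113, "z": 0, "roll": 0.27}, {"x": 105, "y": 158, "z": 0, "roll": 0.39}, {"x": 135, "y": 203, "z": 0, "roll": 0.51}, {"x": 165, "y": 249, "z": 0, "roll": 0.63}, {"x": 195, "y": 294, "z": 0, "roll": 0.75}, {"x": 225, "y": 339, "z": 0, "roll": 0.85}, {"x": 255, "y": 384, "z": 0, "roll": 0.93}, {"x": 280, "y": 423, "z": 0, "roll": 0.95}]}}

```text
time: 13.72
tcp_pos: [591.1, -182.9, 226.8]
orientation: [0.822, -0.569, -0.002, 0.001]
wrist_force: [0.8, 0.8, 0.1]
gripper_width: 62.0
finger_force: 0.0
```

```bash
python3 p.py 614 -248 156 0.36 
```

```text
t 13.72 tcp [ 591.1 -182.9  226.8] phi -1.212 tilt -1.0 w 62.0 F [0.8 0.8 0.1] j6 0.34
shift x 69.0 y 1.4 z 70.8
roll -0.001
```

Request:
{"method": "play_rows", "body": {"commands": [{"x": 25, "y": 0.5, "z": 0, "roll": 0}, {"x": 50, "y": 1, "z": 0, "roll": 0}, {"x": 65, "y": 1.5, "z": 0, "roll": 0}, {"x": 69, "y": 1.5, "z": 0, "roll": 0}, {"x": 69, "y": 1.5, "z": 0, "roll": 0}, {"x": 69, "y": 1.5, "z": 0, "roll": 0}]}}

```text
time: 14.48
tcp_pos: [614.3, -245.3, 229.6]
orientation: [0.823, -0.568, 0.0, -0.0]
wrist_force: [-0.2, 0.6, 0.1]
gripper_width: 62.1
finger_force: 0.0
```

```bash
python3 p.py 614 -248 156 0.36; python3 - <<'E'
from bench import *
import cv2
p=snapshot("scene"); q=snapshot("top")
import numpy as np
a=cv2.resize(p[100:280,140:280,::-1],(390,500),interpolation=2); b=cv2.resize(q[140:280,350:460,::-1],(390,500),interpolation=2)
cv2.imwrite("pics/c.png",np.hstack([a,b]))
E
```

```text
t 14.47 tcp [ 614.3 -245.3  229.6] phi -1.209 tilt -1.0 w 62.1 F [-0.2  0.6  0.1] j6 0.44
shift x 2.4 y 1.2 z 73.6
roll 0.002
```

View pics/c.png

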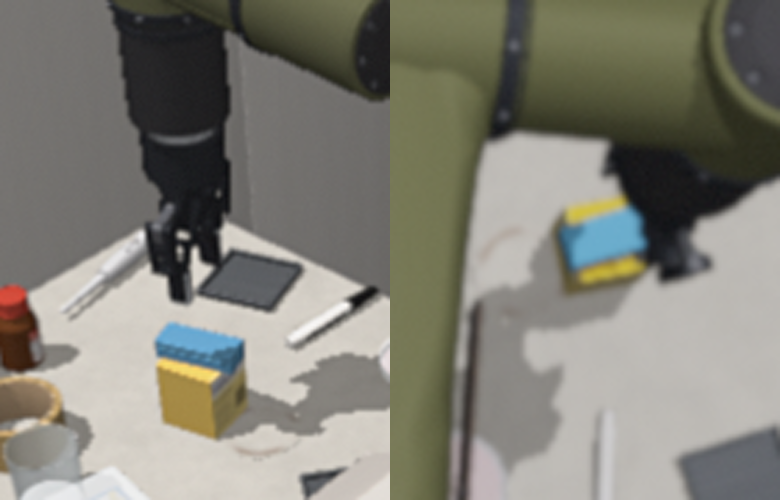

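The gripper hangs over the case: fingertips at (180,295), case at (200,345) in the left crop. Descending onto it.

Request:
{"method": "play_rows", "body": {"commands": [{"x": 2.5, "y": 1, "z": 20, "roll": 0}, {"x": 2.5, "y": 1, "z": 45, "roll": 0}, {"x": 2.5, "y": 1, "z": 65, "roll": 0}, {"x": 2.5, "y": 1, "z": 73, "roll": 0}, {"x": 2.5, "y": 1, "z": 73, "roll": 0}]}}

```text
time: 15.2
tcp_pos: [614.1, -248.8, 155.9]
orientation: [0.823, -0.569, -0.0, 0.0]
wrist_force: [-0.5, -0.0, 0.2]
gripper_width: 61.8
finger_force: 0.0
```

Request:
{"method": "play_rows", "body": {"commands": [{"x": 0, "y": 0, "z": 0, "roll": 0}, {"x": 0, "y": 0, "z": 0, "roll": 0}, {"x": 0, "y": 0, "z": 0, "roll": 0}, {"x": 0, "y": 0, "z": 0, "roll": 0}, {"x": 0, "y": 0, "z": 0, "roll": 0}, {"x": 0, "y": 0, "z": 0, "roll": 0}], "grip": 28, "grip_force": 35}}

```text
time: 15.95
tcp_pos: [614.8, -249.0, 158.0]
orientation: [0.823, -0.569, 0.001, -0.0]
wrist_force: [-0.1, 0.5, 5.5]
gripper_width: 33.1
finger_force: 36.4
```

Request:
{"method": "play_rows", "body": {"commands": [{"x": 0, "y": 0, "z": -3, "roll": 0}, {"x": 0, "y": 0, "z": -10, "roll": 0}, {"x": 0, "y": 0, "z": -20, "roll": 0}, {"x": 0, "y": 0, "z": -35, "roll": 0}, {"x": 0, "y": 0, "z": -45, "roll": 0}, {"x": 0, "y": 0, "z": -45, "roll": 0}]}}

```text
time: 16.7
tcp_pos: [614.7, -248.9, 203.1]
orientation: [0.823, -0.569, 0.001, -0.0]
wrist_force: [-0.4, 0.4, -1.6]
gripper_width: 32.8
finger_force: 35.7
```

```bash
python3 p.py 641 -45 100 -0.68; python3 - <<'E'
from bench import *
import cv2
p=snapshot("scene"); q=snapshot("top")
import numpy as np
a=cv2.resize(p[100:280,140:280,::-1],(390,500),interpolation=2); b=cv2.resize(q[140:280,350:460,::-1],(390,500),interpolation=2)
cv2.imwrite("pics/d.png",np.hstack([a,b]))
E
```

```text
t 16.7 tcp [ 614.7 -248.9  203.1] phi -1.21 tilt -1.0 w 32.8 F [-0.4  0.4 -1.6] j6 0.44
shift x -181.4 y -96.6 z 103.1
roll 1.041
```

View pics/d.png

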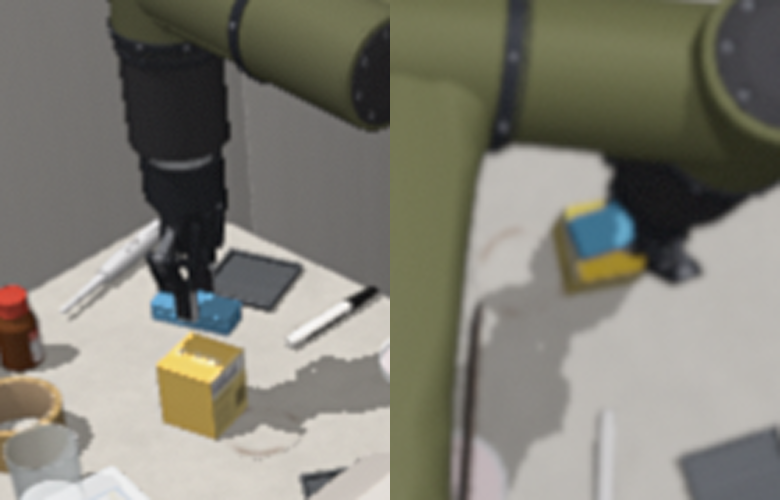

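The case is held level and clear of the cube, which still stands at (200,385) in the crop. Taking it to the oblong tray.

Request:
{"method": "play_rows", "body": {"commands": [{"x": -8, "y": -4, "z": 0, "roll": 0.05}, {"x": -25, "y": -13, "z": 0, "roll": 0.15}, {"x": -50, "y": -27, "z": 0, "roll": 0.29}, {"x": -77, "y": -41, "z": 0, "roll": 0.44}, {"x": -104, "y": -55, "z": 0, "roll": 0.6}, {"x": -130, "y": -69, "z": 0, "roll": 0.75}, {"x": -153, "y": -82, "z": 0, "roll": 0.88}, {"x": -170, "y": -91, "z": 0, "roll": 0.98}, {"x": -179, "y": -95, "z": 0, "roll": 1.03}, {"x": -181.5, "y": -96.5, "z": 0, "roll": 1.04}]}}

```text
time: 18.05
tcp_pos: [640.2, -44.3, 200.7]
orientation: [-0.432, 0.902, 0.0, -0.001]
wrist_force: [-0.3, 0.1, -1.4]
gripper_width: 33.1
finger_force: 35.7
```

Request:
{"method": "play_rows", "body": {"commands": [{"x": 0, "y": 0, "z": 20, "roll": 0}, {"x": 0, "y": 0, "z": 45, "roll": 0}, {"x": 0, "y": 0, "z": 68, "roll": 0}, {"x": 0, "y": 0, "z": 75, "roll": 0}, {"x": 0, "y": 0, "z": 75, "roll": 0}, {"x": 0, "y": 0, "z": 75, "roll": 0}]}}

```text
time: 18.8
tcp_pos: [640.9, -45.0, 127.5]
orientation: [-0.431, 0.902, -0.0, 0.001]
wrist_force: [0.7, -0.2, 0.1]
gripper_width: 32.9
finger_force: 35.8
```

```bash
python3 p.py 641 -45 86 -0.68; python3 - <<'E'
from h import *
p=snapshot("scene"); q=snapshot("top")
for n in("top","scene"):
    d=regions_of("slide_case_centre",n); print(n,[(round(e["p"],2),np.round(e["extent"]),e["mask"].sum()) for e in d[:2]])
a=cv2.resize(p[180:310,190:330,::-1],(390,362),interpolation=2); b=cv2.resize(q[150:260,280:400,::-1],(390,362),interpolation=2)
cv2.imwrite("pics/e.png",np.hstack([a,b]))
E
```

```text
t 18.8 tcp [640.9 -45.  127.5] phi -2.25 tilt -1.0 w 32.9 F [ 0.7 -0.2  0.1] j6 -0.92
shift x -0.1 y -0.0 z 41.5
roll 0.001
top []
scene [(0.55, array([262., 265.,  11.,  19.]), np.int64(155))]
```

View pics/e.png

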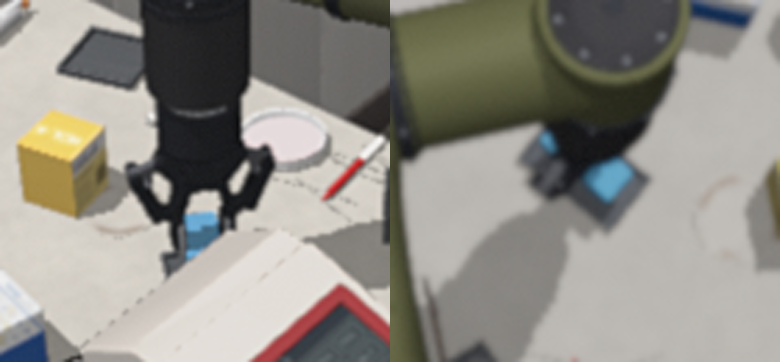

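The case lines up lengthwise above the tray: its ends, at (545,140) and (632,178) in the right crop, lie inside the tray outline. Lowering.

Request:
{"method": "play_rows", "body": {"commands": [{"x": 0, "y": 0, "z": 10, "roll": 0}, {"x": 0, "y": 0, "z": 22, "roll": 0}, {"x": 0, "y": 0, "z": 32, "roll": 0}, {"x": 0, "y": 0, "z": 36, "roll": 0}, {"x": 0, "y": 0, "z": 38, "roll": 0}, {"x": 0, "y": 0, "z": 38, "roll": 0}]}}

```text
time: 19.75
tcp_pos: [640.6, -44.9, 88.6]
orientation: [-0.431, 0.902, -0.0, 0.0]
wrist_force: [0.1, -0.1, -0.5]
gripper_width: 33.1
finger_force: 35.8
```

Request:
{"method": "play_rows", "body": {"commands": [{"x": 0, "y": 0, "z": 1, "roll": 0}, {"x": 0, "y": 0, "z": 2, "roll": 0}, {"x": 0, "y": 0, "z": 2, "roll": 0}]}}

```text
time: 20.12
tcp_pos: [640.6, -44.9, 87.0]
orientation: [-0.431, 0.902, -0.0, 0.0]
wrist_force: [-1.8, 1.0, 2.2]
gripper_width: 33.1
finger_force: 36.1
```

Request:
{"method": "play_rows", "body": {"commands": [{"x": 0, "y": 0, "z": 1, "roll": 0}, {"x": 0, "y": 0, "z": 1, "roll": 0}, {"x": 0, "y": 0, "z": 1, "roll": 0}]}}

```text
time: 20.5
tcp_pos: [640.6, -44.9, 87.0]
orientation: [-0.431, 0.902, -0.0, 0.0]
wrist_force: [-3.6, 1.7, 7.3]
gripper_width: 32.8
finger_force: 36.8
```

Request:
{"method": "play_rows", "body": {"commands": [{"x": 0, "y": 0, "z": 0, "roll": 0}, {"x": 0, "y": 0, "z": 0, "roll": 0}, {"x": 0, "y": 0, "z": 0, "roll": 0}, {"x": 0, "y": 0, "z": 0, "roll": 0}], "grip": 60}}

```text
time: 21.0
tcp_pos: [640.4, -44.9, 85.2]
orientation: [-0.431, 0.902, -0.0, -0.0]
wrist_force: [-0.3, 0.4, 0.5]
gripper_width: 59.9
finger_force: 0.0
```

Request:
{"method": "play_rows", "body": {"commands": [{"x": 0, "y": 0, "z": -10, "roll": 0}, {"x": 0, "y": 0, "z": -35, "roll": 0}, {"x": 0, "y": 0, "z": -75, "roll": 0}, {"x": 0, "y": 0, "z": -115, "roll": 0}, {"x": 0, "y": 0, "z": -130, "roll": 0}, {"x": 0, "y": 0, "z": -130, "roll": 0}]}}

```text
time: 21.75
tcp_pos: [640.8, -44.8, 216.8]
orientation: [-0.431, 0.902, -0.0, 0.001]
wrist_force: [0.1, -0.4, -0.3]
gripper_width: 59.8
finger_force: 0.0
```

```bash
cat > r.py <<'E'
from h import *
for n in("scene","top"): snapshot(n)
def m(q,dims,z0,cs,**k):
    M={}
    for n in cs:
        d=regions_of(q,n)
        if d: M[n]=d[0]["mask"]; print(q,n,round(d[0]["p"],2),np.round(d[0]["extent"]),d[0]["mask"].sum())
    for s in [M]+([{n:M[n]} for n in M] if len(M)>1 else []):
        if s: x,f=fit(s,dims,z0,**k); print(q,list(s),np.round(x,2),round(f,3))
m("cube_carton_centre",(62,63,74),0,("top","scene"))
m("slide_case_centre",(34,82,20),3,("top",))
E
python3 r.py; python3 p.py 613 -249 110 0.17
```

```text
cube_carton_centre top 0.64 [409. 210.  31.  23.] 623
cube_carton_centre scene 0.92 [213. 240.  33.  36.] 946
cube_carton_centre ['top', 'scene'] [ 6.1311e+02 -2.4812e+02  2.3000e-01] 0.046
cube_carton_centre ['top'] [ 6.1187e+02 -2.4787e+02  2.3000e-01] 0.015
cube_carton_centre ['scene'] [ 6.1579e+02 -2.4642e+02  2.2000e-01] 0.017
slide_case_centre top 0.68 [344. 207.  20.  16.] 180
slide_case_centre ['top'] [628.11 -54.14   2.38] 0.748
t 22.0 tcp [639.9 -44.9 213.6] phi -2.25 tilt -1.0 w 59.8 F [-1.   0.8  0. ] j6 -0.92
shift x 175.7 y -107.2 z 103.6
roll -0.849
```

Request:
{"method": "play_rows", "body": {"commands": [{"x": 10, "y": -6, "z": 0, "roll": -0.05}, {"x": 35, "y": -21, "z": 0, "roll": -0.18}, {"x": 62, "y": -38, "z": 0, "roll": -0.32}, {"x": 90, "y": -54, "z": 0, "roll": -0.47}, {"x": 118, "y": -71, "z": 0, "roll": -0.62}, {"x": 145, "y": -87, "z": 0, "roll": -0.76}, {"x": 163, "y": -99, "z": 0, "roll": -0.86}, {"x": 173, "y": -105, "z": 0, "roll": -0.91}, {"x": 175, "y": -106.5, "z": 0, "roll": -0.91}, {"x": 175, "y": -106.5, "z": 0, "roll": -0.91}], "grip": 85}}

```text
time: 23.25
tcp_pos: [613.3, -247.7, 214.8]
orientation: [0.784, -0.621, -0.0, 0.0]
wrist_force: [-0.3, 0.4, -0.4]
gripper_width: 85.1
finger_force: 0.0
```

```bash
python3 p.py 613.5 -248 95 0.23; cat > r2.py <<'E'
from h import *
snapshot("top");q=snapshot("top"); cv2.imwrite("pics/f.png",cv2.resize(q[170:260,290:440,::-1],None,fx=4,fy=4,interpolation=2))
d=regions_of("slide_case_centre","top")
for e in d[:2]:
    print(round(e["p"],2),np.round(e["extent"]),e["mask"].sum())
    print(fit({"top":e["mask"]},(34,82,20),3))
E
python3 r2.py
```

```text
t 23.25 tcp [ 613.3 -247.7  214.8] phi -1.341 tilt -1.0 w 85.1 F [-0.3  0.4 -0.4] j6 0.31
shift x 0.3 y -0.1 z 119.8
roll -0.000
```

View pics/f.png

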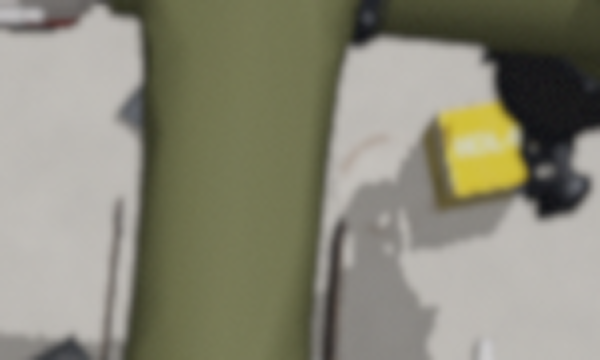

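The arm hides the tray here, so I'll check the case later. The gripper is over the cube (485,150). Descending and gripping.

Request:
{"method": "play_rows", "body": {"commands": [{"x": 0, "y": 0, "z": 25, "roll": 0}, {"x": 0, "y": 0, "z": 55, "roll": 0}, {"x": 0, "y": 0, "z": 75, "roll": 0}, {"x": 0, "y": 0, "z": 95, "roll": 0}, {"x": 0, "y": 0, "z": 112, "roll": 0}, {"x": 0, "y": 0, "z": 120, "roll": 0}, {"x": 0, "y": 0, "z": 120, "roll": 0}]}}

```text
time: 24.28
tcp_pos: [613.3, -248.0, 95.0]
orientation: [0.784, -0.621, -0.0, 0.0]
wrist_force: [-0.7, -0.1, 0.4]
gripper_width: 85.0
finger_force: 0.0
```

Request:
{"method": "play_rows", "body": {"commands": [{"x": 0, "y": 0, "z": 0, "roll": 0}, {"x": 0, "y": 0, "z": 0, "roll": 0}, {"x": 0, "y": 0, "z": 0, "roll": 0}, {"x": 0, "y": 0, "z": 0, "roll": 0}, {"x": 0, "y": 0, "z": 0, "roll": 0}], "grip": 54, "grip_force": 35}}

```text
time: 24.9
tcp_pos: [614.0, -248.1, 96.8]
orientation: [0.784, -0.621, 0.001, -0.0]
wrist_force: [0.4, 0.7, 5.6]
gripper_width: 61.8
finger_force: 39.6
```

Request:
{"method": "play_rows", "body": {"commands": [{"x": 0, "y": 0, "z": -3, "roll": 0}, {"x": 0, "y": 0, "z": -10, "roll": 0}, {"x": 0, "y": 0, "z": -22, "roll": 0}, {"x": 0, "y": 0, "z": -35, "roll": 0}, {"x": 0, "y": 0, "z": -40, "roll": 0}, {"x": 0, "y": 0, "z": -40, "roll": 0}]}}

```text
time: 25.65
tcp_pos: [613.6, -248.0, 136.2]
orientation: [0.784, -0.621, 0.0, -0.0]
wrist_force: [-0.6, -0.3, -1.0]
gripper_width: 61.6
finger_force: 39.1
```

```bash
python3 p.py 416.5 -372.5 150 0.32
```

```text
t 25.65 tcp [ 613.6 -248.   136.2] phi -1.34 tilt -1.0 w 61.6 F [-0.6 -0.3 -1. ] j6 0.31
shift x 76.1 y 220.4 z -13.8
roll -0.089
```

Request:
{"method": "play_rows", "body": {"commands": [{"x": 4, "y": 10, "z": -3, "roll": 0}, {"x": 11, "y": 32, "z": -5, "roll": -0.01}, {"x": 21, "y": 60, "z": -5, "roll": -0.02}, {"x": 31, "y": 90, "z": -5, "roll": -0.04}, {"x": 41, "y": 120, "z": -5, "roll": -0.05}, {"x": 52, "y": 150, "z": -5, "roll": -0.07}, {"x": 62, "y": 180, "z": -5, "roll": -0.08}, {"x": 70, "y": 203, "z": -5, "roll": -0.09}, {"x": 75, "y": 217, "z": -5, "roll": -0.09}, {"x": 76, "y": 220.5, "z": -5, "roll": -0.09}]}}

```text
time: 26.9
tcp_pos: [415.1, -373.0, 140.6]
orientation: [0.811, -0.586, 0.0, -0.0]
wrist_force: [-0.0, 1.0, -1.1]
gripper_width: 61.6
finger_force: 39.1
```

Request:
{"method": "play_rows", "body": {"commands": [{"x": 0, "y": 0, "z": 8, "roll": 0}, {"x": 0, "y": 0, "z": 16, "roll": 0}, {"x": 0, "y": 0, "z": 20, "roll": 0}, {"x": 0, "y": 0, "z": 20, "roll": 0}]}}

```text
time: 27.4
tcp_pos: [416.2, -372.1, 119.7]
orientation: [0.811, -0.585, -0.001, 0.0]
wrist_force: [-0.7, -0.7, -1.3]
gripper_width: 61.7
finger_force: 39.1
```

```bash
python3 p.py 416.5 -372.5 99.5 0.32;  sed -i 's/snapshot("top");q/q/; s/170:260,290:440/170:300,290:480/;s/fx=4,fy=4/fx=3,fy=3/;s#pics/f#pics/g#' r2.py; python3 r2.py
```

```text
t 27.4 tcp [ 416.2 -372.1  119.7] phi -1.249 tilt -1.0 w 61.7 F [-0.7 -0.7 -1.3] j6 0.69
shift x 0.5 y -0.1 z 20.2
roll 0.002
0.7 [340. 200.  29.  24.] 291
(array([637.1635433 , -42.44515071,  -0.75053327]), np.float64(0.07458310574293137))
```

View pics/g.png

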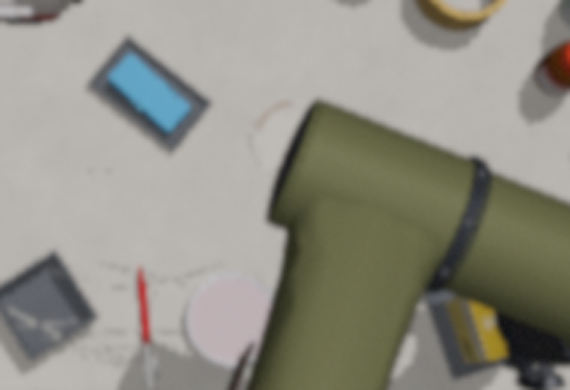

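The slide case lies flat and lengthwise inside its tray at (150,92). The cube is over the square tray at (475,330). Lowering it.

Request:
{"method": "play_rows", "body": {"commands": [{"x": 0.5, "y": 0, "z": 8, "roll": 0}, {"x": 0.5, "y": 0, "z": 14, "roll": 0}, {"x": 0.5, "y": 0, "z": 17, "roll": 0}, {"x": 0.5, "y": 0, "z": 18, "roll": 0}, {"x": 0.5, "y": 0, "z": 18, "roll": 0}]}}

```text
time: 28.12
tcp_pos: [416.3, -373.0, 102.5]
orientation: [0.811, -0.585, 0.0, 0.0]
wrist_force: [0.6, -0.1, -0.6]
gripper_width: 62.0
finger_force: 39.1
```

Request:
{"method": "play_rows", "body": {"commands": [{"x": 0, "y": 0, "z": 1, "roll": 0}, {"x": 0, "y": 0, "z": 2, "roll": 0}, {"x": 0, "y": 0, "z": 2, "roll": 0}]}}

```text
time: 28.5
tcp_pos: [416.3, -372.9, 100.4]
orientation: [0.811, -0.585, -0.0, 0.0]
wrist_force: [-0.2, 0.2, -1.4]
gripper_width: 61.7
finger_force: 39.1
```

Request:
{"method": "play_rows", "body": {"commands": [{"x": 0, "y": 0, "z": 1, "roll": 0}, {"x": 0, "y": 0, "z": 1, "roll": 0}, {"x": 0, "y": 0, "z": 1, "roll": 0}]}}

```text
time: 28.88
tcp_pos: [416.4, -373.0, 99.8]
orientation: [0.811, -0.585, 0.0, 0.0]
wrist_force: [-0.9, -0.1, 1.8]
gripper_width: 61.8
finger_force: 39.1
```

Just touching. One more millimetre, then release.

Request:
{"method": "play_rows", "body": {"commands": [{"x": 0, "y": 0, "z": 1, "roll": 0}, {"x": 0, "y": 0, "z": 1, "roll": 0}, {"x": 0, "y": 0, "z": 1, "roll": 0}]}}

```text
time: 29.25
tcp_pos: [416.4, -373.1, 99.8]
orientation: [0.811, -0.585, 0.0, 0.0]
wrist_force: [-2.7, 4.5, 6.6]
gripper_width: 62.0
finger_force: 39.6
```

Request:
{"method": "play_rows", "body": {"commands": [{"x": 0, "y": 0, "z": 0, "roll": 0}, {"x": 0, "y": 0, "z": 0, "roll": 0}, {"x": 0, "y": 0, "z": 0, "roll": 0}, {"x": 0, "y": 0, "z": 0, "roll": 0}], "grip": 85}}

```text
time: 29.75
tcp_pos: [416.3, -372.9, 98.3]
orientation: [0.811, -0.585, -0.0, 0.0]
wrist_force: [-0.1, 0.4, -0.3]
gripper_width: 84.8
finger_force: 0.0
```

Request:
{"method": "play_rows", "body": {"commands": [{"x": 0, "y": 0, "z": -10, "roll": 0}, {"x": 0, "y": 0, "z": -35, "roll": 0}, {"x": 0, "y": 0, "z": -75, "roll": 0}, {"x": 0, "y": 0, "z": -115, "roll": 0}, {"x": 0, "y": 0, "z": -145, "roll": 0}, {"x": 0, "y": 0, "z": -150, "roll": 0}, {"x": 0, "y": 0, "z": -150, "roll": 0}]}}

```text
time: 30.62
tcp_pos: [416.3, -372.8, 248.6]
orientation: [0.811, -0.585, 0.0, -0.0]
wrist_force: [-0.1, -0.4, -0.4]
gripper_width: 85.2
finger_force: 0.0
```

```bash
sed -i '/^m("/d' r.py; echo 'm("tall_carton_centre",(52,53,110),0,("top","scene"))' >> r.py; python3 r.py; python3 p.py 520 199 145 0.27
```

```text
tall_carton_centre top 0.73 [254. 236.  30.  28.] 510
tall_carton_centre scene 0.77 [365. 284.  30.  47.] 1047
tall_carton_centre ['top', 'scene'] [5.1971e+02 1.9910e+02 3.3000e-01] 0.039
tall_carton_centre ['top'] [5.1884e+02 1.9938e+02 3.2000e-01] 0.015
tall_carton_centre ['scene'] [5.2178e+02 1.9973e+02 3.5000e-01] 0.016
t 30.82 tcp [ 416.  -372.7  247.2] phi -1.25 tilt -1.0 w 84.6 F [ 0.2 -0.2  0.1] j6 0.69
shift x -509.7 y -279.0 z 102.2
roll 0.051
```

Request:
{"method": "play_rows", "body": {"commands": [{"x": -18, "y": -10, "z": 0, "roll": 0}, {"x": -58, "y": -32, "z": 0, "roll": 0}, {"x": -100, "y": -55, "z": 0, "roll": 0}, {"x": -142, "y": -78, "z": 0, "roll": 0}, {"x": -184, "y": -101, "z": 0, "roll": 0}, {"x": -226, "y": -124, "z": 0, "roll": 0}, {"x": -268, "y": -147, "z": 0, "roll": 0}, {"x": -310, "y": -170, "z": 0, "roll": 0}, {"x": -352, "y": -193, "z": 0, "roll": 0}, {"x": -394, "y": -216, "z": 0, "roll": 0}]}}

```text
time: 32.08
tcp_pos: [496.8, 70.7, 247.8]
orientation: [0.811, -0.585, -0.0, 0.0]
wrist_force: [1.3, -0.3, 0.1]
gripper_width: 84.8
finger_force: 0.0
```

Request:
{"method": "play_rows", "body": {"commands": [{"x": -40, "y": -22, "z": 0, "roll": 0}, {"x": -80, "y": -44, "z": 0, "roll": 0}, {"x": -105, "y": -58, "z": 0, "roll": 0}, {"x": -115, "y": -63, "z": 0, "roll": 0}, {"x": -115, "y": -63, "z": 0, "roll": 0}, {"x": -115, "y": -63, "z": 0, "roll": 0}]}}

```text
time: 32.83
tcp_pos: [520.4, 197.3, 248.4]
orientation: [0.811, -0.585, 0.0, 0.0]
wrist_force: [-0.6, 0.3, -0.1]
gripper_width: 85.4
finger_force: 0.0
```

```bash
python3 p.py 520 199.2 130 0.33; python3 - <<'E'
from h import *
p=snapshot("scene"); q=snapshot("top")
a=cv2.resize(p[150:330,180:490,::-1],(780,453),interpolation=2)
cv2.imwrite("pics/i.png",a)
E
```

```text
t 32.83 tcp [520.4 197.3 248.4] phi -1.251 tilt -1.0 w 85.4 F [-0.6  0.3 -0.1] j6 -0.4
shift x -2.0 y -0.2 z 118.4
roll -0.010
```

View pics/i.png

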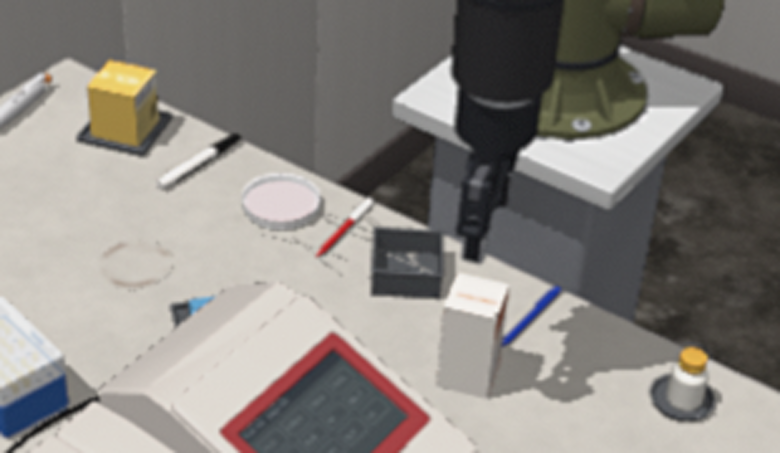

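The bottle stands in its dish (685,390), the cube carton in its tray (125,110), and the tall carton is alone at (473,330) under the gripper. Picking it up.

Request:
{"method": "play_rows", "body": {"commands": [{"x": -2, "y": 0, "z": 25, "roll": -0.01}, {"x": -2, "y": 0, "z": 50, "roll": -0.01}, {"x": -2, "y": 0, "z": 75, "roll": -0.01}, {"x": -2, "y": 0, "z": 97, "roll": -0.01}, {"x": -2, "y": 0, "z": 112, "roll": -0.01}, {"x": -2, "y": 0, "z": 118, "roll": -0.01}, {"x": -2, "y": 0, "z": 118, "roll": -0.01}]}}

```text
time: 33.8
tcp_pos: [519.9, 199.9, 130.6]
orientation: [0.814, -0.581, 0.0, 0.0]
wrist_force: [-0.8, 0.3, 0.1]
gripper_width: 84.5
finger_force: 0.0
```

Request:
{"method": "play_rows", "body": {"commands": [{"x": 0, "y": 0, "z": 0, "roll": 0}, {"x": 0, "y": 0, "z": 0, "roll": 0}, {"x": 0, "y": 0, "z": 0, "roll": 0}, {"x": 0, "y": 0, "z": 0, "roll": 0}, {"x": 0, "y": 0, "z": 0, "roll": 0}, {"x": 0, "y": 0, "z": 0, "roll": 0}], "grip": 45, "grip_force": 35}}

```text
time: 34.55
tcp_pos: [520.1, 200.2, 131.3]
orientation: [0.814, -0.581, 0.0, -0.0]
wrist_force: [-1.1, -0.1, 5.2]
gripper_width: 51.5
finger_force: 36.3
```

Request:
{"method": "play_rows", "body": {"commands": [{"x": 0, "y": 0, "z": -3, "roll": 0}, {"x": 0, "y": 0, "z": -10, "roll": 0}, {"x": 0, "y": 0, "z": -25, "roll": 0}, {"x": 0, "y": 0, "z": -45, "roll": 0}, {"x": 0, "y": 0, "z": -62, "roll": 0}, {"x": 0, "y": 0, "z": -70, "roll": 0}, {"x": 0, "y": 0, "z": -70, "roll": 0}]}}

```text
time: 35.42
tcp_pos: [520.0, 200.2, 201.1]
orientation: [0.814, -0.581, 0.0, -0.001]
wrist_force: [0.3, 0.3, -1.9]
gripper_width: 51.7
finger_force: 36.0
```

```bash
python3 p.py 428.5 57.8 133 -0.99
```

```text
t 35.42 tcp [520.  200.2 201.1] phi -1.24 tilt -1.0 w 51.7 F [ 0.3  0.3 -1.9] j6 -0.4
shift x 104.9 y 132.8 z 68.1
roll 1.321
```

Request:
{"method": "play_rows", "body": {"commands": [{"x": 5, "y": 6, "z": 0, "roll": -0.01}, {"x": 17, "y": 21, "z": 0, "roll": -0.04}, {"x": 33, "y": 42, "z": 0, "roll": -0.08}, {"x": 50, "y": 64, "z": 0, "roll": -0.12}, {"x": 67, "y": 85, "z": 0, "roll": -0.16}, {"x": 83, "y": 105, "z": 0, "roll": -0.2}, {"x": 95, "y": 121, "z": 0, "roll": -0.24}, {"x": 103, "y": 130, "z": 0, "roll": -0.25}, {"x": 105, "y": 133, "z": 0, "roll": -0.25}, {"x": 105, "y": 133, "z": 0, "roll": -0.25}]}}

```text
time: 36.67
tcp_pos: [428.2, 57.6, 200.3]
orientation: [0.88, -0.475, -0.0, 0.0]
wrist_force: [-0.5, -0.2, -1.0]
gripper_width: 51.7
finger_force: 36.1
```

Request:
{"method": "play_rows", "body": {"commands": [{"x": 0, "y": 0, "z": 8, "roll": 0}, {"x": 0, "y": 0, "z": 16, "roll": 0}, {"x": 0, "y": 0, "z": 20, "roll": 0}, {"x": 0, "y": 0, "z": 20, "roll": 0}]}}

```text
time: 37.17
tcp_pos: [428.0, 57.5, 179.9]
orientation: [0.88, -0.475, -0.0, 0.001]
wrist_force: [-0.2, 0.0, -0.4]
gripper_width: 52.0
finger_force: 36.1
```

```bash
python3 p.py 428.5 57.8 134 0.58; python3 - <<'E'
from h import *
p=snapshot("scene"); q=snapshot("top")
d=regions_of("tall_carton_centre","scene")
if d: print(round(d[0]["p"],2),np.round(d[0]["extent"]))
a=cv2.resize(p[180:290,270:410,::-1],(390,306),interpolation=2); b=cv2.resize(q[220:310,250:365,::-1],(390,306),interpolation=2)
cv2.imwrite("pics/j.png",np.hstack([a,b]))
E
```

```text
t 37.17 tcp [428.   57.5 179.9] phi -0.99 tilt -1.0 w 52.0 F [-0.2  0.  -0.4] j6 -0.02
shift x -0.0 y -0.6 z 45.9
roll 0.001
0.92 [341. 230.  24.  49.]
```

View pics/j.png

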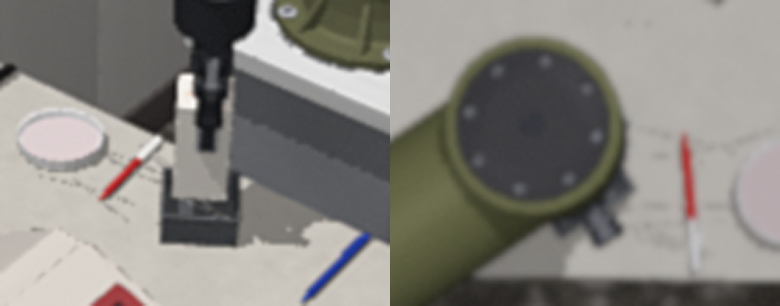

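```bash
python3 - <<'E'
from h import *
d=regions_of("tall_carton_centre","scene"); m=d[0]["mask"]
r,c=np.nonzero(m); print(r.min(),r.max(),c.min(),c.max())
for v in([428,57.5],[436,57.5],[420,57.5],[428,65.5],[428,49.5]):
    u=proj("scene",box(*v,.58,48.6,158.6,52,53)); print(v,np.round(u.min(0),1),np.round(u.max(0),1))
E
```

```text
207 251 332 353
[428, 57.5] [331.6 205.8] [354.3 251.6]
[436, 57.5] [329.9 207.2] [352.6 253.1]
[420, 57.5] [333.4 204.5] [356.  250.1]
[428, 65.5] [334.1 206.9] [356.9 252.8]
[428, 49.5] [329.2 204.7] [351.8 250.4]
```

The held carton projects where it should, centred over the holder. Lowering.

Request:
{"method": "play_rows", "body": {"commands": [{"x": 0, "y": -0.5, "z": 6, "roll": 0}, {"x": 0, "y": -0.5, "z": 13, "roll": 0}, {"x": 0, "y": -0.5, "z": 20, "roll": 0}, {"x": 0, "y": -0.5, "z": 28, "roll": 0}, {"x": 0, "y": -0.5, "z": 36, "roll": 0}, {"x": 0, "y": -0.5, "z": 41, "roll": 0}, {"x": 0, "y": -0.5, "z": 43, "roll": 0}, {"x": 0, "y": -0.5, "z": 43, "roll": 0}]}}

```text
time: 38.38
tcp_pos: [428.6, 57.8, 137.5]
orientation: [0.88, -0.475, 0.0, 0.0]
wrist_force: [-1.0, 0.2, -0.2]
gripper_width: 51.7
finger_force: 36.1
```

Request:
{"method": "play_rows", "body": {"commands": [{"x": 0, "y": 0, "z": 1, "roll": 0}, {"x": 0, "y": 0, "z": 2, "roll": 0}, {"x": 0, "y": 0, "z": 2, "roll": 0}]}}

```text
time: 38.75
tcp_pos: [428.6, 57.8, 135.4]
orientation: [0.88, -0.475, 0.0, 0.0]
wrist_force: [1.0, 0.6, -0.8]
gripper_width: 51.8
finger_force: 36.1
```

Request:
{"method": "play_rows", "body": {"commands": [{"x": 0, "y": 0, "z": 1, "roll": 0}, {"x": 0, "y": 0, "z": 1, "roll": 0}, {"x": 0, "y": 0, "z": 1, "roll": 0}]}}

```text
time: 39.12
tcp_pos: [428.6, 57.8, 134.4]
orientation: [0.88, -0.475, 0.0, 0.0]
wrist_force: [-0.0, -1.1, -0.6]
gripper_width: 51.7
finger_force: 36.2
```

Request:
{"method": "play_rows", "body": {"commands": [{"x": 0, "y": 0, "z": 1, "roll": 0}, {"x": 0, "y": 0, "z": 1, "roll": 0}, {"x": 0, "y": 0, "z": 1, "roll": 0}]}}

```text
time: 39.5
tcp_pos: [428.7, 57.7, 134.3]
orientation: [0.88, -0.475, 0.0, -0.0]
wrist_force: [-4.0, -0.4, 5.9]
gripper_width: 51.7
finger_force: 36.5
```

Floor contact at the expected height. Release and retreat.

Request:
{"method": "play_rows", "body": {"commands": [{"x": 0, "y": 0, "z": 0, "roll": 0}, {"x": 0, "y": 0, "z": 0, "roll": 0}, {"x": 0, "y": 0, "z": 0, "roll": 0}, {"x": 0, "y": 0, "z": 0, "roll": 0}], "grip": 80}}

```text
time: 40.0
tcp_pos: [428.6, 57.8, 133.3]
orientation: [0.88, -0.475, -0.0, 0.0]
wrist_force: [0.1, -0.6, -0.3]
gripper_width: 79.8
finger_force: 0.0
```

Request:
{"method": "play_rows", "body": {"commands": [{"x": 0, "y": 0, "z": -10, "roll": 0}, {"x": 0, "y": 0, "z": -30, "roll": 0}, {"x": 0, "y": 0, "z": -60, "roll": 0}, {"x": 0, "y": 0, "z": -95, "roll": 0}, {"x": 0, "y": 0, "z": -115, "roll": 0}, {"x": 0, "y": 0, "z": -120, "roll": 0}, {"x": 0, "y": 0, "z": -120, "roll": 0}]}}

```text
time: 40.88
tcp_pos: [428.4, 57.8, 252.6]
orientation: [0.88, -0.475, -0.0, 0.0]
wrist_force: [0.5, 1.0, -0.2]
gripper_width: 80.0
finger_force: 0.0
```

Request:
{"method": "play_rows", "body": {"commands": [{"x": -20, "y": -10, "z": 0, "roll": 0}, {"x": -55, "y": -30, "z": 0, "roll": 0}, {"x": -95, "y": -55, "z": 0, "roll": 0}, {"x": -130, "y": -75, "z": 0, "roll": 0}, {"x": -150, "y": -85, "z": 0, "roll": 0}, {"x": -150, "y": -85, "z": 0, "roll": 0}]}}

```text
time: 41.62
tcp_pos: [416.9, 230.5, 252.1]
orientation: [0.88, -0.474, -0.0, 0.001]
wrist_force: [-0.9, -0.6, -0.1]
gripper_width: 79.7
finger_force: 0.0
```

```bash
python3 - <<'E'
from h import *
p=snapshot("scene"); q=snapshot("top"); print(state()["tcp_pos"])
a=cv2.resize(p[170:330,190:490,::-1],(560,299),interpolation=2); b=cv2.resize(q[170:300,170:480,::-1],(700,294),interpolation=2)
o=np.zeros((600,720,3),np.uint8); o[:299,:560]=a; o[302:596,:700]=b; cv2.imwrite("pics/k.png",o)
E
```

```text
[417.28208055 229.26700102 252.87125137]
```

View pics/k.png

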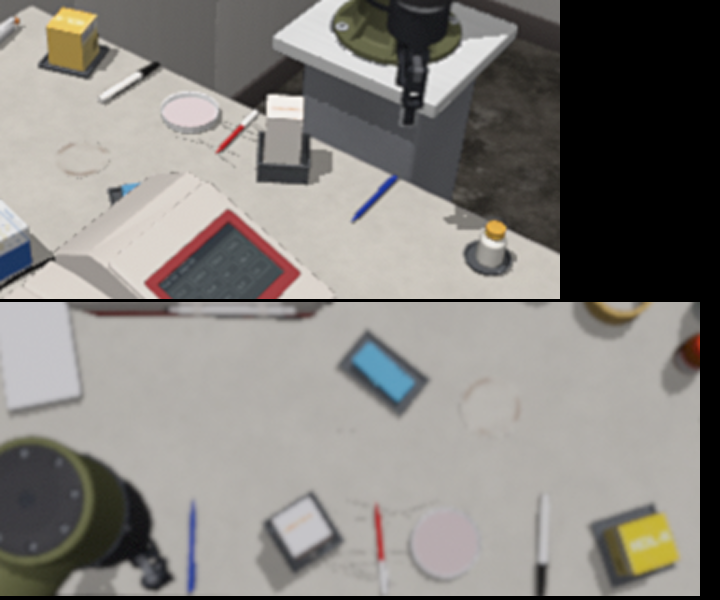

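All four things stand in their holders: the tall carton at (283,140), the bottle at (490,245) and the cube at (72,40) in the upper crop, and the case at (383,372) in the lower. The gripper touches nothing, so I'm handing in.

```bash
python3 -c "
from bench import *
print(finish_job())"
```

```text
the job is handed in; nothing more can be done
None
```

I set the bottle, slide case, cube carton and tall carton upright and flat in their own holders, in top-first order and with nothing dropped; I handed the job in at about 42 s of the 99 s limit, and no verdict was reported back.

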